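# Gauge the stem of a trolley castor

### The job

Find the stem size of the trolley castor that stands apart from the other two in the wooden rack: push its stem gently into the largest hole of the steel gauge until its end comes well out under the bar, then step down hole by hole in the same way until a hole stops it, pressing lightly on that mouth to make sure. Then leave the castor let go and upright, fully down with its shoulder on the bar, in the smallest hole that its stem passes, so that the size can be read off; never lean hard on the gauge, and leave the other castors, the mug and the screwdriver alone.

Things in the scene. Friction and masses are not known exactly. Their poses are not given: they have to be found in the camera images.
- gauge: castor stem gauge, screwed down: plain steel bar 190 x 50 x 8 mm (x, y, z), level, on rubber pads (giving 1 mm at 12 N) on two steel feet on a wooden board 260 x 90 x 12 mm; four holes in a row along x, 45 mm apart; bar top 56 mm above the counter. Origin: centre of the board's underside; z up. Over 20 N on it, by stem or fingers, is too hard; a careful try takes 3 to 10 N
- hole_1 (a point): centre of the mouth of the first and largest of the gauge's four holes, 17 mm across, edge lightly broken, in the top face of the bar (56 mm above the counter, 8 mm thick, nothing under it for 36 mm); z up. It lies -67.5 mm along the gauge's x from its middle. It is the hole for 16 mm stems, with 1 mm to spare; a thicker stem stops at its mouth
- hole_2 (a point): centre of the mouth of the second of the gauge's four holes, 14 mm across, edge lightly broken, in the top face of the bar (56 mm above the counter, 8 mm thick, nothing under it for 36 mm); z up. It lies -22.5 mm along the gauge's x from its middle. It is the hole for 13 mm stems, with 1 mm to spare; a thicker stem stops at its mouth
- hole_3 (a point): centre of the mouth of the third of the gauge's four holes, 11 mm across, edge lightly broken, in the top face of the bar (56 mm above the counter, 8 mm thick, nothing under it for 36 mm); z up. It lies 22.5 mm along the gauge's x from its middle. It is the hole for 10 mm stems, with 1 mm to spare; a thicker stem stops at its mouth
- hole_4 (a point): centre of the mouth of the last and smallest of the gauge's four holes, 8 mm across, edge lightly broken, in the top face of the bar (56 mm above the counter, 8 mm thick, nothing under it for 36 mm); z up. It lies 67.5 mm along the gauge's x from its middle. It is the hole for 7 mm stems, with 1 mm to spare; a thicker stem stops at its mouth
- rack: wooden block 230 x 50 x 50 mm (x, y, z), fixed, with four roomy storage holes 19 mm across and 44 mm deep in a row along x, 55 mm apart; origin: centre of its underside. One castor stands in the hole at its -x end, the next hole is empty, the other two castors stand in the two holes towards +x
- rack_lone (a point): mouth of the rack's hole at its -x end, in the rack's top face (50 mm above the counter), where the castor that stands apart is found; z up
- rack_pair (a point): point on the rack's top face half-way between the two holes (each 27.5 mm from it along the rack's x) where the other two castors stand; z up
- castor_a_grip (a point): where to grip this castor: on the stem's axis between the two flat steel cheeks of the fork, 24 mm above the shoulder. The cheeks' outer faces are 30 mm apart along y, 28 mm wide along x, flat from 9 to 35 mm above the shoulder; the wheel's top is 59 mm above the shoulder. z up, along the stem's axis
- castor_a_shoulder (a point): shoulder of this castor: centre of the underside of its crown (a disc 28 mm across), where the stem begins, 24 mm below its grip point; this face rests on the rack or on the gauge; z up
- castor_a_tip (a point): centre of the end face of this castor's stem, 38 mm below its shoulder and 62 mm below its grip point, on the stem's axis; z up
- castor_a: one of three fork castors, alike but for the stem's thickness, upside down (stem down, wheel up) in the rack; about 0.14 kg. Origin: its shoulder point; z up along the stem's axis. Stem: round, 38 mm long, end chamfered 1.5 mm, 10, 13 or 16 mm thick, one castor of each; which has which is not told. Wheel: 40 mm across, 18 mm wide, axle 16 mm to +x and 39 mm above the shoulder. The fork does not swivel
- castor_b_grip (a point): where to grip this castor: on the stem's axis between the two flat steel cheeks of the fork, 24 mm above the shoulder. The cheeks' outer faces are 30 mm apart along y, 28 mm wide along x, flat from 9 to 35 mm above the shoulder; the wheel's top is 59 mm above the shoulder. z up, along the stem's axis
- castor_b_shoulder (a point): shoulder of this castor: centre of the underside of its crown (a disc 28 mm across), where the stem begins, 24 mm below its grip point; this face rests on the rack or on the gauge; z up
- castor_b_tip (a point): centre of the end face of this castor's stem, 38 mm below its shoulder and 62 mm below its grip point, on the stem's axis; z up
- castor_b: one of three fork castors, alike but for the stem's thickness, upside down (stem down, wheel up) in the rack; about 0.14 kg. Origin: its shoulder point; z up along the stem's axis. Stem: round, 38 mm long, end chamfered 1.5 mm, 10, 13 or 16 mm thick, one castor of each; which has which is not told. Wheel: 40 mm across, 18 mm wide, axle 16 mm to +x and 39 mm above the shoulder. The fork does not swivel
- castor_c_grip (a point): where to grip this castor: on the stem's axis between the two flat steel cheeks of the fork, 24 mm above the shoulder. The cheeks' outer faces are 30 mm apart along y, 28 mm wide along x, flat from 9 to 35 mm above the shoulder; the wheel's top is 59 mm above the shoulder. z up, along the stem's axis
- castor_c_shoulder (a point): shoulder of this castor: centre of the underside of its crown (a disc 28 mm across), where the stem begins, 24 mm below its grip point; this face rests on the rack or on the gauge; z up
- castor_c_tip (a point): centre of the end face of this castor's stem, 38 mm below its shoulder and 62 mm below its grip point, on the stem's axis; z up
- castor_c: one of three fork castors, alike but for the stem's thickness, upside down (stem down, wheel up) in the rack; about 0.14 kg. Origin: its shoulder point; z up along the stem's axis. Stem: round, 38 mm long, end chamfered 1.5 mm, 10, 13 or 16 mm thick, one castor of each; which has which is not told. Wheel: 40 mm across, 18 mm wide, axle 16 mm to +x and 39 mm above the shoulder. The fork does not swivel
- mug: white ceramic mug, 80 mm across and 90 mm tall, upright; origin at the centre of its underside; a bystander
- screwdriver: screwdriver with a black handle lying along its own x on the counter, about 200 mm long; a bystander

How it is judged:
On the way, in this order (a step that is already met when the one before it is completed fails the run):
1. the stem's end is out under the bar through the largest hole (12 mm or more in) (((z of castor_b_shoulder in the frame of hole_1 between -0.003 and 0.026 m and horizontal distance between castor_b_shoulder and hole_1 below 0.006 m) or (z of castor_a_shoulder in the frame of hole_1 between -0.003 and 0.026 m and horizontal distance between castor_a_shoulder and hole_1 below 0.006 m) or (z of castor_c_shoulder in the frame of hole_1 between -0.003 and 0.026 m and horizontal distance between castor_c_shoulder and hole_1 below 0.006 m))), for 0.05 s.
2. then the second hole is tried: the stem goes 12 mm or more in or, if it is the 16 mm stem, is pressed on its mouth (over 1.5 N, its end centred within 3 mm) and stopped (((z of castor_a_shoulder in the frame of hole_2 between -0.003 and 0.026 m and horizontal distance between castor_a_shoulder and hole_2 below 0.006 m) or (z of castor_c_shoulder in the frame of hole_2 between -0.003 and 0.026 m and horizontal distance between castor_c_shoulder and hole_2 below 0.006 m) or (horizontal distance between castor_b_tip and hole_2 below 0.003 m and z of castor_b_tip in the frame of hole_2 between -0.004 and 0.003 m and contact force between castor_b and gauge above 1.5 N))), for 0.05 s.
3. then, if the second hole was passed, the third is tried in the same way; if not, the castor is put back into the largest hole (((z of castor_c_shoulder in the frame of hole_3 between -0.003 and 0.026 m and horizontal distance between castor_c_shoulder and hole_3 below 0.006 m) or (horizontal distance between castor_a_tip and hole_3 below 0.003 m and z of castor_a_tip in the frame of hole_3 between -0.004 and 0.003 m and contact force between castor_a and gauge above 1.5 N) or (z of castor_b_shoulder in the frame of hole_1 between -0.003 and 0.026 m and horizontal distance between castor_b_shoulder and hole_1 below 0.006 m))), for 0.02 s.
4. then, if the third hole was passed, the smallest is tried and stops it; if not, the castor is fully down (within 4 mm) in the last hole that it passed (((horizontal distance between castor_c_tip and hole_4 below 0.003 m and z of castor_c_tip in the frame of hole_4 between -0.004 and 0.003 m and contact force between castor_c and gauge above 1.5 N) or (z of castor_a_shoulder in the frame of hole_2 between -0.003 and 0.004 m and horizontal distance between castor_a_shoulder and hole_2 below 0.006 m) or (z of castor_b_shoulder in the frame of hole_1 between -0.003 and 0.004 m and horizontal distance between castor_b_shoulder and hole_1 below 0.006 m))), for 0.05 s.
At the end, for the whole second after the job is handed in: The lone castor stands upright (0.1 rad), let go and at rest in the smallest hole its stem passes, shoulder within 3 mm of the bar and 6 mm of the hole's centre; the other castors stand in their rack holes; mug and screwdriver are within 15 mm of their places ((((z of castor_b_shoulder in the frame of hole_1 between -0.003 and 0.003 m and horizontal distance between castor_b_shoulder and hole_1 below 0.006 m) and angle between castor_b_shoulder's own z axis and vertical below 0.1 rad and linear speed of castor_b below 0.02 m/s and (horizontal distance between castor_a_shoulder and rack_pair below 0.042 m and angle between castor_a_shoulder's own z axis and vertical below 0.15 rad and z of castor_a_shoulder in the frame of rack_pair below 0.006 m) and (horizontal distance between castor_c_shoulder and rack_pair below 0.042 m and angle between castor_c_shoulder's own z axis and vertical below 0.15 rad and z of castor_c_shoulder in the frame of rack_pair below 0.006 m)) or ((z of castor_a_shoulder in the frame of hole_2 between -0.003 and 0.003 m and horizontal distance between castor_a_shoulder and hole_2 below 0.006 m) and angle between castor_a_shoulder's own z axis and vertical below 0.1 rad and linear speed of castor_a below 0.02 m/s and (horizontal distance between castor_b_shoulder and rack_pair below 0.042 m and angle between castor_b_shoulder's own z axis and vertical below 0.15 rad and z of castor_b_shoulder in the frame of rack_pair below 0.006 m) and (horizontal distance between castor_c_shoulder and rack_pair below 0.042 m and angle between castor_c_shoulder's own z axis and vertical below 0.15 rad and z of castor_c_shoulder in the frame of rack_pair below 0.006 m)) or ((z of castor_c_shoulder in the frame of hole_3 between -0.003 and 0.003 m and horizontal distance between castor_c_shoulder and hole_3 below 0.006 m) and angle between castor_c_shoulder's own z axis and vertical below 0.1 rad and linear speed of castor_c below 0.02 m/s and (horizontal distance between castor_b_shoulder and rack_pair below 0.042 m and angle between castor_b_shoulder's own z axis and vertical below 0.15 rad and z of castor_b_shoulder in the frame of rack_pair below 0.006 m) and (horizontal distance between castor_a_shoulder and rack_pair below 0.042 m and angle between castor_a_shoulder's own z axis and vertical below 0.15 rad and z of castor_a_shoulder in the frame of rack_pair below 0.006 m))) and distance of each of mug, screwdriver from where it was at the start of the episode below 0.015 m); the robot touches nothing.
It fails at once if the gauge is loaded with more than 20 N (contact force between gauge and anything else above 20 N).
It fails at once if a second castor is taken or knocked more than 15 mm out of its place (distance of each of castor_b_shoulder, castor_a_shoulder from where it was at the start of the episode above 0.015 m or distance of each of castor_b_shoulder, castor_c_shoulder from where it was at the start of the episode above 0.015 m or distance of each of castor_a_shoulder, castor_c_shoulder from where it was at the start of the episode above 0.015 m).
It fails at once if the mug or the screwdriver is pushed more than 15 mm (distance of any of mug, screwdriver from where it was at the start of the episode above 0.015 m).
It also fails if it takes over 64 s, if anything falls off the work surface, if the arm or the gripper's body presses on something with over 40 N, if the wrist force passes 120 N, or if a joint passes its speed limit or range.

### The arm

A 7-joint arm with a two-finger parallel gripper is mounted at the origin on the work surface. World frame = base frame: x ahead of the robot, y to its left, z up, the work surface at z = 0. Lengths are in m, angles in rad, forces in N, time in s.
With the tool pointing down it reaches from about 0.4 to 0.875 m from the base axis. Payload 19.3 kg.
Tool frame: the origin (TCP) lies between the finger pads; the fingertips stand 11 mm ahead of it and the grasp point (between the pads) lies 8 mm behind it; z points along the fingers, y is the line along which they close (so a half turn about z gives the same grasp; the last joint's range is limited). The gripper opens to 85 mm and grips with 20 to 120 N. Pads are 22 mm wide; open, the fingers measure 114 mm over their backs; the gripper's body (76 mm by 85 mm) begins 54 mm behind the grasp point. The pads swing forward as they close: fully open they stand 13 mm farther back than shut.
Start: joints at [1.136, 0.521, -0.036, 1.599, 0.021, 1.021, -0.113], TCP at [0.223, -0.584, 0.242] pointing down, gripper open.
Joint ranges: [-2.91, 2.91], [-0.3, 2.13], [-1.5, 1.42], [0.17, 2.43], [-1.26, 4.41], [0.16, 1.93], [-2.52, 2.52]. Speed limits (rad/s): [1.89, 1.89, 2.39, 2.39, 3.01, 3.01, 3.01].

### API

Orientations are given as a rotation vector (axis times angle).
In Python, from bench import robot gives the robot as it stands.
- The arm moves only by the tool jog_arm, never from a script. Its argument "series" is a list of rows, each a list of 5 numbers: the shift along the tool's x, y, z in cm, then the turn about the tool's z in rad, then the finger opening in cm, from 0 to 8.54. A call has 1 to 5 rows; each row is the pose to reach, as a shift and turn from the pose commanded when the call began, along the tool's axes at that moment; what a row does not reach only later rows make up. A row lasts 1/10 s, in which the tool goes at most 50 mm and 8.59 degrees, less where a joint would pass 70% of its speed; a pose out of reach is approached as far as the arm can. A call with a gripper value outside its range is refused whole. The fingers move at their own pace and stop on an object; "newtons" is the grip in N (left out, the last holds). Time passes only in rows, so rows that repeat a pose let the fingers close. It gives the time, the measured TCP pose, the force, the opening and the grip force at its end, in the units of the state.
- robot.get_obs(): the state, without advancing time (a new reading comes with each control period).
- robot.grab_frame(name): name is "side" or "top"; returns the picture (420x560x3 uint8, red, green, blue); there is no depth.
- robot.camera_params(name): a dict with "intrinsics" (3x3 intrinsics, pixels), "k1" (the pictures are not rectified: a ray, as slopes to the right and down, at radius r is drawn at 1 + k1 r^2 times it, then the intrinsics apply), "rvec" (rotation vector, rad) and "tvec" (3), from world to camera coordinates, as OpenCV has them. Camera axes: x right, y down, z forward; pixel columns grow to the right and rows downward; lengths in m; the calibration is good to about 2 mm. A picture is of the moment at which its call begins. camera_params takes no time and is no camera call.
- robot.finish_job(): hands the job in; it is judged then, once.
The state is a dict: "t": time; "q": joint angles; "joint_velocities": joint speeds; "tau": joint torques, N m; "tool_pos": TCP position; "tool_rot": TCP orientation; "ft_force": force on the tool from outside, world axes, zero at the start; "torque": the same for the moment, N m; "grip_width": finger opening in m; "grasp_force": force on a finger pad.
Only numpy, scipy, OpenCV 4.12 (cv2) and the standard library are available. Lean on these libraries where they do the work, as an engineer would, in place of code of your own. Each camera call takes 0.05 s, during which the arm holds its last target. There are 200 camera calls.

## Working session

There is one attempt and no reset: what is moved stays moved. The work goes in short steps, Python scripts to look and compute and a tool call to move; the robot and the scene stay as the last step left them, time stands still between calls to the robot, and variables do not carry over. Pictures are saved under pics/ and viewed, at most 10 in all, crops included, and the job is handed in when it is done.

Besides the shell and the picture viewer there is one more tool, called after "Request:" by a JSON object that holds its "method" and its "body", one argument or row to a line. jog_arm: Moves the arm, as the interface text tells. Its arguments: {"type":"object","properties":{"series":{"type":"array"},"newtons":{"type":"number"}},"required":["series"]}

```bash
ls; mkdir -p pics; python3 - <<'E'
from bench import robot
import cv2
for n in("side","top"):
    cv2.imwrite(f"pics/{n}0.png",robot.grab_frame(n)[:,:,::-1]); p=robot.camera_params(n); print(n,p)
o=robot.get_obs(); print(o)
E
```

```text
pics
side {'intrinsics': array([[477.44232508,   0.        , 286.50074324],
       [  0.        , 477.44232508, 208.8003841 ],
       [  0.        ,   0.        ,   1.        ]]), 'k1': 0.03336345073271639, 'rvec': array([ 2.08169756, -0.10203017,  0.05449775]), 'tvec': array([-0.57255765,  0.08697209,  1.14239111])}
top {'intrinsics': array([[545.93279149,   0.        , 295.13622088],
       [  0.        , 545.93279149, 200.06345945],
       [  0.        ,   0.        ,   1.        ]]), 'k1': -0.1888877308862223, 'rvec': array([ 2.15160945, -2.19069415,  0.1116624 ]), 'tvec': array([-5.11623856e-05,  5.57367713e-01,  1.32697023e+00])}
{'t': 0.1, 'q': array([ 1.13581431,  0.52196134, -0.03631296,  1.59994756,  0.02120983,
        1.02115054, -0.11281683]), 'joint_velocities': array([-0.00173978, -0.00203297,  0.00135062, -0.00137191,  0.00038207,
        0.00079143,  0.00081697]), 'tau': array([ 3.04629750e-03, -9.28497505e+01,  1.98375374e+00, -3.70537233e+01,
        1.82104722e-02,  5.18441797e-03,  5.49109711e-05]), 'tool_pos': array([ 0.22281344, -0.58360554,  0.24178038]), 'tool_rot': array([-3.08846709e+00, -5.69582968e-01,  4.51090147e-04]), 'ft_force': array([ 0.50055343, -0.01233163, -0.38766385]), 'torque': array([ 0.00593442,  0.01527827, -0.05251853]), 'grasp_force': 0.0, 'grip_width': 0.0854080909512287}
```

View pics/top0.png

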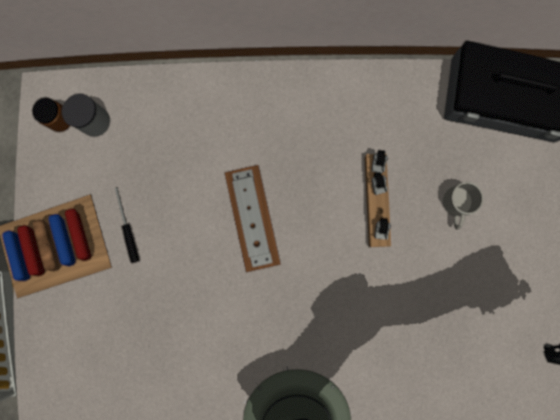

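View pics/side0.png

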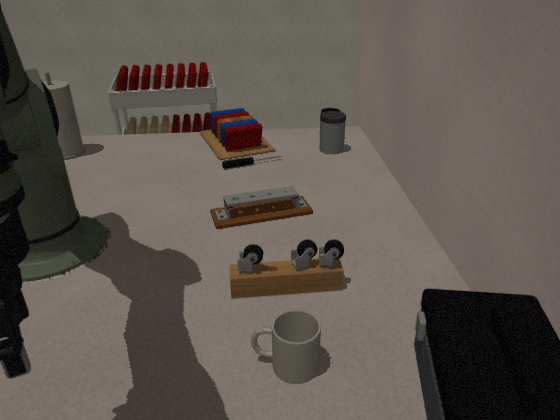

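Top view: the gauge is at (252,218), with its largest hole lowest at about (257,243). The rack is at (378,198), with the lone castor at (382,228). Next I zoom in and fit both.

```bash
cat > h.py <<'E'
import numpy as np, cv2
from bench import robot
def cam(n):
    p=robot.camera_params(n); return p['intrinsics'],np.array([p['k1'],0,0,0,0.]),p['rvec'],p['tvec']
def proj(n,P):
    K,d,r,t=cam(n); return cv2.projectPoints(np.array(P,float).reshape(-1,3),r,t,K,d)[0].reshape(-1,2)
def onplane(n,uv,z):
    K,d,r,t=cam(n); R=cv2.Rodrigues(r)[0]
    u=cv2.undistortPoints(np.array(uv,float).reshape(-1,1,2),K,d).reshape(-1,2)
    D=np.c_[u,np.ones(len(u))]@R; C=-R.T@t
    return C+D*((z-C[2])/D[:,2])[:,None]
def crop(n,x0,y0,w,h,s,im=None):
    im=robot.grab_frame(n)[:,:,::-1] if im is None else im
    return cv2.resize(im[y0:y0+h,x0:x0+w],None,fx=s,fy=s,interpolation=cv2.INTER_CUBIC)
E
python3 - <<'E'
from h import *
im=cv2.imread('pics/top0.png'); s=cv2.imread('pics/side0.png')
a=crop('top',215,155,75,120,5,im); b=crop('top',345,140,60,120,5,im)
cv2.imwrite('pics/z1.png',np.hstack([a,b]))
cv2.imwrite('pics/z2.png',np.vstack([crop('',205,180,125,50,5,s),crop('',225,235,125,68,5,s)]))
print(onplane('top',[[257,243],[248,190]],.056),onplane('top',[[382,228]],.1))
E
```

```text
[[0.45187365 0.08401741 0.056     ]
 [0.58116982 0.1044656  0.056     ]] [[ 0.48040124 -0.2127569   0.1       ]]
```

View pics/z1.png

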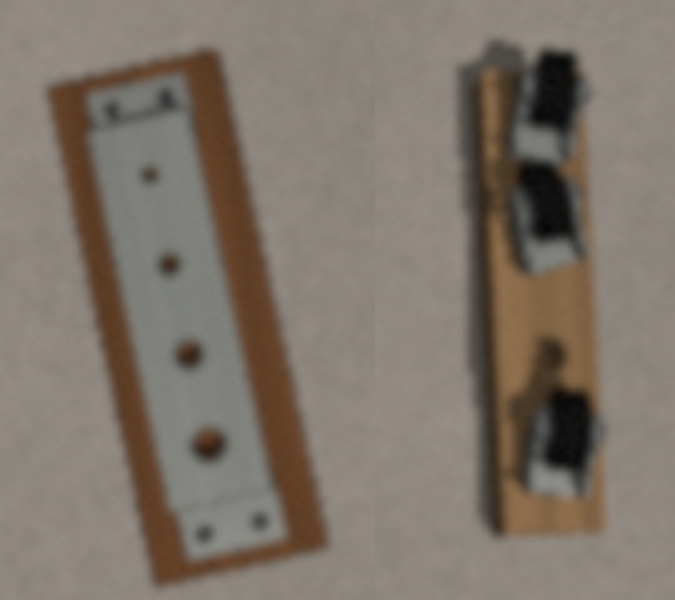

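View pics/z2.png

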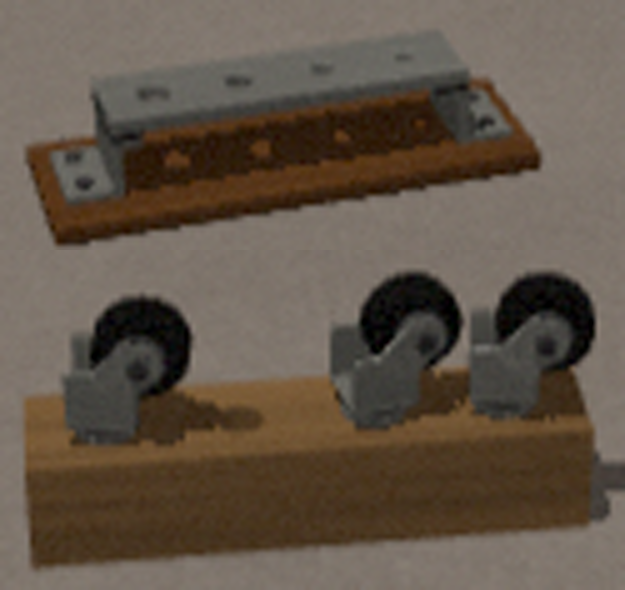

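Zoomed views: the holes are at (208,443), (188,353), (168,263) and (149,174) in z1, and (153,93), (238,81), (322,69) and (404,57) in z2. The lone castor's wheel is at (567,430) in z1 and (140,350) in z2. Next I fit the gauge pose and the castor pose.

```bash
cat >> h.py <<'E'
def Rz(a): return np.array([[np.cos(a),-np.sin(a),0],[np.sin(a),np.cos(a),0],[0,0,1]])
th=np.linspace(0,2*np.pi,40)
WH=np.array([[.016+.02*np.cos(t),s*.009,.039+.02*np.sin(t)] for t in th for s in(-1,1)])
def wheelmask(n,x,y,yaw,z):
    m=np.zeros((420,560),np.uint8); pts=proj(n,WH@Rz(yaw).T+[x,y,z])
    cv2.fillConvexPoly(m,cv2.convexHull(np.round(pts*16).astype(np.int32)),255,cv2.LINE_AA,4); return m/255.
E
python3 - <<'E'
from h import *
from scipy.optimize import least_squares, minimize
t=np.array([[208,443],[188,353],[168,263],[149,174]]); t=(t+.5)/5-.5+[215,155]
s=np.array([[153,93],[238,81],[322,69],[404,57]]); s=(s+.5)/5-.5+[205,180]
def H(p): return np.array([[p[0],p[1],.056]])+np.array([[-.0675,0,0],[-.0225,0,0],[.0225,0,0],[.0675,0,0]])@Rz(p[2]).T
for c in ('t','s','ts'):
    f=lambda p: np.r_[(proj('top',H(p))-t).ravel()*('t' in c),(proj('side',H(p))-s).ravel()*('s' in c)]
    r=least_squares(f,[.51,.094,.15],x_scale=[.01,.01,.1]); print(c,r.x.round(4),r.fun.round(2)[:16]);
print(H(r.x).round(4))
# rack
c=(np.array([[500,533],[605,530]])-[375,0]+.5)/5-.5+[345,140]
print('rack corners',onplane('top',c,.05).round(4))
# castor
ims={n:cv2.imread(f'pics/{n}0.png') for n in('top','side')}
box={'top':(372,212,400,242),'side':(240,238,268,268)}
M={}
for n,(a,b,c2,d) in box.items():
    m=np.zeros((420,560),np.uint8); m[b:d,a:c2]=(ims[n][b:d,a:c2].max(2)<50)
    cs,_=cv2.findContours(m,0,2); k=max(cs,key=cv2.contourArea); q=np.zeros_like(m); cv2.fillPoly(q,[cv2.convexHull(k) if n=='side' else k],1); M[n]=q.astype(float); print(n,q.sum())
def cost(p,ns=('top','side')):
    return sum(np.abs(wheelmask(n,p[0]+.48,p[1]-.212,p[2]*10,.05)-M[n]).sum()/M[n].sum() for n in ns)
for ns in (('top','side'),('top',),('side',)):
    best=min((minimize(cost,[-.015,0,y0/10],args=(ns,),method='Nelder-Mead',options=dict(initial_simplex=np.array([[-.015,0,y0/10],[-.005,0,y0/10],[-.015,.01,y0/10],[-.015,0,y0/10+.02]]),xatol=1e-5)) for y0 in(-.3,-.1,.1,.3)),key=lambda r:r.fun)
    print(ns,best.x*[1,1,10]+[.48,-.212,0],best.fun)
E
```

```text
t [0.5171 0.0997 0.2052] [ 0.02  0.16  0.01  0.02  0.05 -0.03 -0.07 -0.16 -0.    0.   -0.    0.
 -0.    0.   -0.    0.  ]
s [0.5174 0.1011 0.2017] [-0.    0.   -0.   -0.   -0.   -0.   -0.   -0.   -0.03  0.03  0.03 -0.02
 -0.02 -0.02  0.02  0.01]
ts [0.5172 0.0999 0.2045] [-0.09  0.12 -0.09 -0.03 -0.04 -0.08 -0.14 -0.21 -0.08  0.28 -0.01  0.2
 -0.06  0.17 -0.03  0.19]
[[0.4511 0.0862 0.056 ]
 [0.4952 0.0953 0.056 ]
 [0.5393 0.1045 0.056 ]
 [0.5833 0.1136 0.056 ]]
rack corners [[ 0.439  -0.1891  0.05  ]
 [ 0.4393 -0.2408  0.05  ]]
top 122
side 318
('top', 'side') [ 0.4710523  -0.21326248 -0.16898061] 0.8753132018865902
('top',) [ 0.46952888 -0.21367949 -0.14044388] 0.5878817100610736
('side',) [ 0.47740599 -0.2285088   0.92165076] 0.17278332716734493
```

```bash
cat >> h.py <<'E'
def go(x,y,z,head=None):
    o=robot.get_obs(); R=cv2.Rodrigues(o['tool_rot'])[0]; d=R.T@(np.array([x,y,z])-o['tool_pos'])*100
    h=np.arctan2(R[1,0],R[0,0]); print('t',o['t'],'pos',o['tool_pos'].round(4),'head',h.round(3),'w',round(o['grip_width'],4),'f',o['ft_force'].round(2),'tiltz',R[:,2].round(3))
    print('row',d.round(2),'turn',None if head is None else round((h-head+np.pi)%(2*np.pi)-np.pi,3))
E
python3 -c "
from h import *
go(.471,-.213,.20,-.15)"
```

```text
t 0.1 pos [ 0.2228 -0.5836  0.2418] head 0.365 w 0.0854 f [ 0.5  -0.01 -0.39] tiltz [-0.     0.001 -1.   ]
row [ 36.41 -25.76   4.2 ] turn 0.515
```

Request:
{"method": "jog_arm", "body": {
  "series": [
    [7,-5,1,0.1,8.5],
    [14,-10,2,0.2,8.5],
    [21,-15,3,0.35,8.5],
    [28,-20,4,0.45,8.5],
    [36.4,-25.8,4.2,0.515,8.5]
  ],
  "newtons": 30
}}

```text
t: 0.6
tool_pos: [0.3598, -0.3772, 0.2152]
tool_rot: [-3.132, 0.243, 0.001]
ft_force: [0.7, -0.9, 0.8]
grip_width: 0.0852
grasp_force: 0.0
```

```bash
python3 -c "
from h import *
go(.471,-.213,.20,-.15)"
```

```text
t 0.6 pos [ 0.3598 -0.3772  0.2152] head -0.155 w 0.0852 f [ 0.75 -0.89  0.75] tiltz [-0.  0. -1.]
row [  8.45 -17.94   1.52] turn -0.005
```

Request:
{"method": "jog_arm", "body": {
  "series": [
    [4,-9,0.8,0,8.5],
    [8.4,-17.5,1.5,0,8.5],
    [8.4,-17.9,1.5,0,8.5],
    [8.4,-17.9,1.5,0,8.5],
    [8.4,-17.9,1.5,0,8.5]
  ]
}}

```text
t: 1.1
tool_pos: [0.4723, -0.2085, 0.2001]
tool_rot: [-3.131, 0.223, -0.001]
ft_force: [-0.3, -1.0, 0.0]
grip_width: 0.085
grasp_force: 0.0
```

```bash
python3 - <<'E'
from h import *
go(.471,-.213,.12,-.15)
t=robot.grab_frame('top')[:,:,::-1].copy();s=robot.grab_frame('side')[:,:,::-1].copy()
cv2.imwrite('pics/a.png',np.hstack([crop('',330,140,80,110,5,t),crop('',215,190,80,110,5,s)]))
E
```

```text
t 1.1 pos [ 0.4723 -0.2085  0.2001] head -0.142 w 0.085 f [-0.34 -1.03  0.04] tiltz [ 0.     0.002 -1.   ]
row [-0.07  0.48  8.01] turn 0.008
```

View pics/a.png

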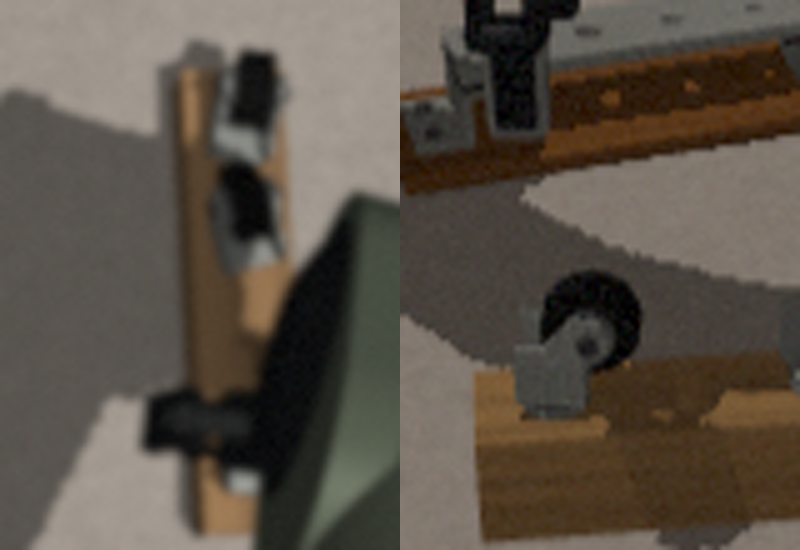

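The side view shows the near finger at crop (520,90) and the castor cheek at (550,378). The arm hides the castor from the top camera. I check the castor estimate against the cheek corners and then descend.

```bash
python3 - <<'E'
from h import *
from scipy.optimize import least_squares
L=np.array([[-.014,-.015,.035],[-.014,-.015,.0],[.014,-.015,.0],[.016,-.009,.059],[.036,-.009,.039],[.016,-.015,.039]])
# side z2 measured: cheek top-left, bottom-left, bottom-right(crown), wheel top, wheel right, hub
z=np.array([[63,373],[71,436],[137,438],[142,295],[190,350],[140,371]],float)
uv=(z+.5)/5-.5+[225,235-50]
for p in ([.471,-.213,-.15],[.471,-.215,-.10]):
    print(((proj('side',L@Rz(p[2]).T+[p[0],p[1],.05])-uv)*1).round(1).tolist())
go(.471,-.2135,.12,-.15)
E
```

```text
[[-0.6, 0.5], [-1.3, 2.2], [-0.6, 2.2], [-1.4, 4.7], [-0.5, 2.4], [-1.0, -0.4]]
[[-0.3, 1.3], [-1.0, 3.0], [-0.2, 2.6], [-1.1, 5.0], [-0.2, 2.4], [-0.5, -0.0]]
t 1.2 pos [ 0.4695 -0.2136  0.2004] head -0.148 w 0.085 f [-0.53 -0.65 -0.76] tiltz [-0.001  0.    -1.   ]
row [ 0.15 -0.03  8.04] turn 0.002
```

Request:
{"method": "jog_arm", "body": {
  "series": [
    [0,0.2,3,0,8.5],
    [-0.1,0.5,6,0,8.5],
    [-0.1,0.5,7,0,8.5],
    [-0.1,0.5,8,0,8.5],
    [-0.1,0.5,8,0,8.5]
  ]
}}

```text
t: 1.7
tool_pos: [0.4671, -0.2198, 0.1203]
tool_rot: [-3.133, 0.237, 0.001]
ft_force: [0.1, 0.4, 0.3]
grip_width: 0.0849
grasp_force: 0.0
```

```bash
python3 - <<'E'
from h import *
go(.471,-.2135,.068,-.15)
s=robot.grab_frame('side')[:,:,::-1].copy()
cv2.imwrite('pics/b.png',crop('',215,200,130,110,6,s))
E
```

```text
t 1.7 pos [ 0.4671 -0.2198  0.1203] head -0.151 w 0.0849 f [0.14 0.44 0.28] tiltz [-0.001  0.    -1.   ]
row [ 0.3  -0.68  5.23] turn -0.001
```

View pics/b.png

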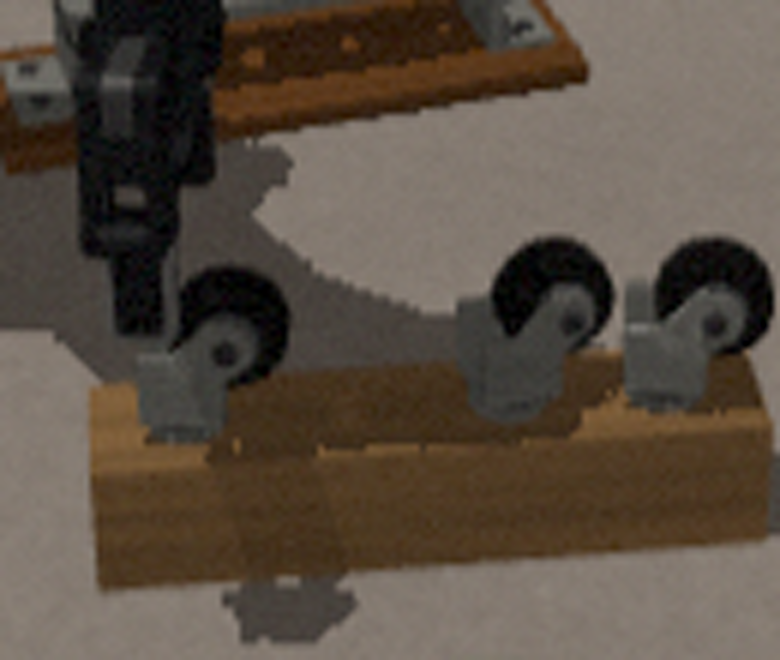

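The near fingertip is at crop (140,320), with the castor cheek just right of and below it at (182,395). The tool needs to move about 5 mm in +x and 6 mm in +y before descending.

Request:
{"method": "jog_arm", "body": {
  "series": [
    [0.4,-0.6,0,0,8.5],
    [0.4,-0.6,1.5,0,8.5],
    [0.4,-0.6,3,0,8.5],
    [0.4,-0.6,3,0,8.5],
    [0.4,-0.6,3,0,8.5]
  ]
}}

```text
t: 2.25
tool_pos: [0.4728, -0.2139, 0.0914]
tool_rot: [3.133, -0.235, 0.001]
ft_force: [0.5, -0.3, 0.1]
grip_width: 0.0849
grasp_force: 0.0
```

```bash
python3 - <<'E'
from h import *
go(.472,-.2135,.068,-.15)
E
```

```text
t 2.25 pos [ 0.4728 -0.2139  0.0914] head -0.15 w 0.0849 f [ 0.52 -0.34  0.12] tiltz [ 0.001 -0.    -1.   ]
row [-0.08 -0.03  2.34] turn -0.0
```

Request:
{"method": "jog_arm", "body": {
  "series": [
    [0,0,1.2,0,8.5],
    [0,0,2.3,0,8.5],
    [0,0,2.3,0,5],
    [0,0,2.3,0,4.4],
    [0,0,2.3,0,4]
  ]
}}

```text
t: 2.75
tool_pos: [0.4724, -0.2142, 0.0679]
tool_rot: [3.133, -0.236, 0.0]
ft_force: [0.9, -1.1, 0.5]
grip_width: 0.0435
grasp_force: 0.0
```

Request:
{"method": "jog_arm", "body": {
  "series": [
    [0,0,0,0,3.6],
    [0,0,0,0,3.2],
    [0,0,0,0,2.8],
    [0,0,0,0,2.5],
    [0,0,0,0,2.5]
  ],
  "newtons": 40
}}

```text
t: 3.25
tool_pos: [0.4725, -0.2141, 0.068]
tool_rot: [3.133, -0.236, 0.001]
ft_force: [-0.5, 1.0, 5.3]
grip_width: 0.0292
grasp_force: 39.2
```

```bash
python3 - <<'E'
from h import *
go(.472,-.2135,.068,-.15)
E
```

```text
t 3.25 pos [ 0.4725 -0.2141  0.068 ] head -0.15 w 0.0292 f [-0.51  0.99  5.31] tiltz [ 0. -0. -1.]
row [-0.05 -0.05 -0.  ] turn -0.0
```

Request:
{"method": "jog_arm", "body": {
  "series": [
    [0,0,-1,0,2.5],
    [0,0,-3,0,2.5],
    [0,0,-6,0,2.5],
    [0,0,-9,0,2.5],
    [0,0,-10,0,2.5]
  ]
}}

```text
t: 3.75
tool_pos: [0.4731, -0.2146, 0.1708]
tool_rot: [3.132, -0.236, 0.006]
ft_force: [0.1, -0.3, -1.7]
grip_width: 0.0298
grasp_force: 39.9
```

```bash
python3 - <<'E'
from h import *
go(.4511,.0862,.137,-.15)
E
```

```text
t 3.75 pos [ 0.4731 -0.2146  0.1708] head -0.15 w 0.0298 f [ 0.12 -0.27 -1.68] tiltz [ 0.003 -0.001 -1.   ]
row [ -6.7  -29.41   3.33] turn -0.0
```

Request:
{"method": "jog_arm", "body": {
  "series": [
    [-1,-5,0,0,2.5],
    [-2,-10,0,0,2.5],
    [-3.5,-15,0,0,2.5],
    [-5,-20,0,0,2.5],
    [-6,-25,0,0,2.5]
  ]
}}

```text
t: 4.25
tool_pos: [0.4497, 0.0363, 0.1677]
tool_rot: [3.132, -0.236, -0.001]
ft_force: [1.6, 0.5, -1.2]
grip_width: 0.0296
grasp_force: 40.2
```

Request:
{"method": "jog_arm", "body": {
  "series": [
    [-0.7,-4.4,0,0,2.5],
    [-0.7,-4.4,1,0,2.5],
    [-0.7,-4.4,2.5,0,2.5],
    [-0.7,-4.4,3.0,0,2.5],
    [-0.7,-4.4,3.0,0,2.5]
  ]
}}

```text
t: 4.75
tool_pos: [0.45, 0.0789, 0.1371]
tool_rot: [3.132, -0.236, -0.002]
ft_force: [-0.1, -0.0, -0.9]
grip_width: 0.0299
grasp_force: 40.2
```

```bash
python3 - <<'E'
from h import *
go(.4511,.0862,.137,-.15)
t=robot.grab_frame('top')[:,:,::-1].copy();s=robot.grab_frame('side')[:,:,::-1].copy()
cv2.imwrite('pics/c.png',np.vstack([crop('',190,140,130,60,6,s),crop('',210,200,130,40,6,t)]))
cv2.imwrite('pics/c_side.png',s)
E
```

```text
t 4.75 pos [0.45   0.0789 0.1371] head -0.151 w 0.0299 f [-0.08 -0.03 -0.93] tiltz [-0.002 -0.    -1.   ]
row [-0.   -0.73  0.01] turn -0.001
```

View pics/c.png

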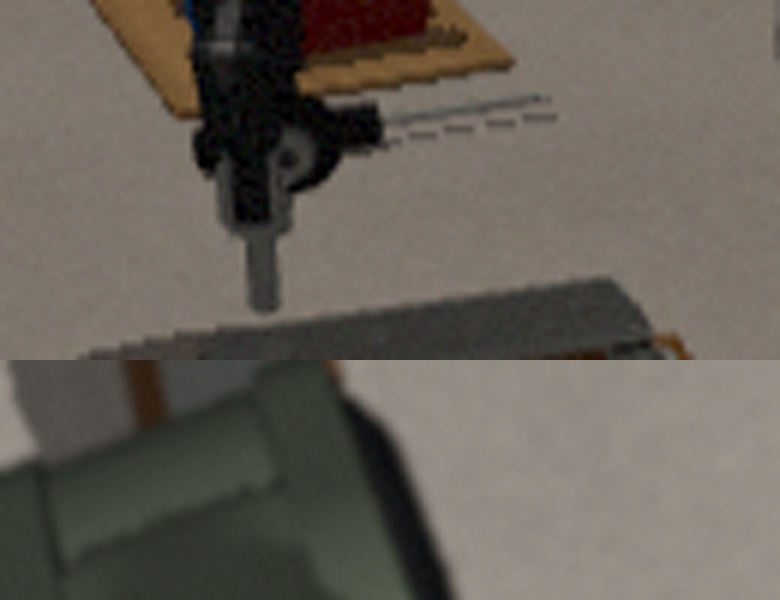

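The stem is clear in the side crop, with its end at (263,310). It is about 5.2 px wide, so around 13 mm. The arm hides it from the top camera.

```bash
python3 - <<'E'
from h import *
o=robot.get_obs(); p=o['tool_pos']
print(proj('side',[p-[0,0,.056],p-[0,0,.018]]),'seen',190+263.5/6-.5,140+312/6-.5)
a=proj('side',[p-[0,0,.056],p-[0,0,.056]+[.01,0,0]]);print('px per cm',a[1]-a[0])
im=cv2.imread('pics/c_side.png')
for v in (182,185,188): print(im[v,222:246].mean(1).round().astype(int))
go(.4511,.0862,.12,-.15)
E
```

```text
[[234.32675866 190.76491565]
 [233.44621978 177.17519852]] seen 233.41666666666666 191.5
px per cm [ 3.97307973 -0.18496337]
[117 115 114 116 118 116 116 118 117  55  58  60  62  58 107 120 117 117
 117 119 117 118 118 114]
[117 116 116 115 119 117 115 118 114  68  57  55  61  56  91 116 117 117
 120 119 121 120 120 120]
[117 116 117 116 116 121 119 121 116  86  57  58  55  54  85 121 119 117
 117 119 116 119 117 120]
t 4.85 pos [0.4506 0.079  0.138 ] head -0.151 w 0.0294 f [ 0.31 -0.4  -1.06] tiltz [ 0. -0. -1.]
row [-0.06 -0.72  1.8 ] turn -0.001
```

Request:
{"method": "jog_arm", "body": {
  "series": [
    [0.1,-0.4,0,0,2.5],
    [0.15,-0.75,0.5,0,2.5],
    [0.15,-0.75,1.2,0,2.5],
    [0.15,-0.75,1.8,0,2.5],
    [0.15,-0.75,1.8,0,2.5]
  ]
}}

```text
t: 5.35
tool_pos: [0.4525, 0.0863, 0.1187]
tool_rot: [3.132, -0.236, -0.002]
ft_force: [-0.2, -0.5, -1.1]
grip_width: 0.0298
grasp_force: 40.2
```

```bash
python3 - <<'E'
from h import *
go(.4528,.0868,.11,-.15)
E
```

```text
t 5.35 pos [0.4525 0.0863 0.1187] head -0.15 w 0.0298 f [-0.24 -0.47 -1.08] tiltz [-0.002 -0.    -1.   ]
row [ 0.02 -0.05  0.87] turn -0.0
```

Request:
{"method": "jog_arm", "body": {
  "series": [
    [0,0,0.3,0,2.5],
    [0,0,0.5,0,2.5],
    [0,0,0.7,0,2.5],
    [0,0,0.8,0,2.5],
    [0,0,0.8,0,2.5]
  ]
}}

```text
t: 5.85
tool_pos: [0.4531, 0.0865, 0.1116]
tool_rot: [-3.133, 0.236, 0.0]
ft_force: [0.8, -0.3, -2.0]
grip_width: 0.0296
grasp_force: 40.2
```

Request:
{"method": "jog_arm", "body": {
  "series": [
    [0,0,0.1,0,2.5],
    [0,0,0.1,0,2.5],
    [0,0,0.1,0,2.5]
  ]
}}

```text
t: 6.15
tool_pos: [0.4531, 0.0865, 0.1107]
tool_rot: [-3.133, 0.236, -0.0]
ft_force: [-0.1, -0.0, -1.0]
grip_width: 0.0292
grasp_force: 40.2
```

Tip height is about 0.0545 m with no contact. I continue in small steps.

Request:
{"method": "jog_arm", "body": {
  "series": [
    [0,0,0.1,0,2.5],
    [0,0,0.2,0,2.5],
    [0,0,0.2,0,2.5]
  ]
}}

```text
t: 6.45
tool_pos: [0.4531, 0.0867, 0.1086]
tool_rot: [-3.133, 0.235, -0.0]
ft_force: [-0.5, 2.4, -1.7]
grip_width: 0.0295
grasp_force: 40.2
```

Request:
{"method": "jog_arm", "body": {
  "series": [
    [0,0,0.1,0,2.5],
    [0,0,0.2,0,2.5],
    [0,0,0.3,0,2.5],
    [0,0,0.4,0,2.5],
    [0,0,0.4,0,2.5]
  ]
}}

```text
t: 6.95
tool_pos: [0.4531, 0.0866, 0.1046]
tool_rot: [-3.133, 0.235, 0.0]
ft_force: [-0.4, 3.6, 0.5]
grip_width: 0.0295
grasp_force: 40.3
```

The stem is in the hole and pushed towards +y. I shift +y, go deeper, and then use the side walls to locate the hole.

Request:
{"method": "jog_arm", "body": {
  "series": [
    [0,-0.15,0,0,2.5],
    [0,-0.15,0.3,0,2.5],
    [0,-0.15,0.6,0,2.5],
    [0,-0.15,0.9,0,2.5],
    [0,-0.15,0.9,0,2.5]
  ]
}}

```text
t: 7.45
tool_pos: [0.453, 0.0878, 0.0952]
tool_rot: [3.132, -0.236, -0.001]
ft_force: [-0.4, 0.8, -1.9]
grip_width: 0.0297
grasp_force: 40.2
```

Request:
{"method": "jog_arm", "body": {
  "series": [
    [0,0,0.3,0,2.5],
    [0,0,0.3,0,2.5]
  ]
}}

```text
t: 7.65
tool_pos: [0.4532, 0.0879, 0.0924]
tool_rot: [3.133, -0.236, -0.001]
ft_force: [-0.9, -0.2, -2.0]
grip_width: 0.0294
grasp_force: 40.2
```

Request:
{"method": "jog_arm", "body": {
  "series": [
    [0,-0.1,0,0,2.5],
    [0,-0.2,0,0,2.5],
    [0,-0.2,0,0,2.5]
  ]
}}

```text
t: 7.95
tool_pos: [0.4537, 0.0901, 0.0928]
tool_rot: [-3.133, 0.235, -0.0]
ft_force: [-0.1, 0.8, -1.6]
grip_width: 0.0296
grasp_force: 40.2
```

Request:
{"method": "jog_arm", "body": {
  "series": [
    [0,-0.05,0,0,2.5],
    [0,-0.05,0,0,2.5]
  ]
}}

```text
t: 8.15
tool_pos: [0.4537, 0.0905, 0.0927]
tool_rot: [-3.133, 0.236, -0.0]
ft_force: [0.2, -0.1, -2.2]
grip_width: 0.0295
grasp_force: 40.2
```

Request:
{"method": "jog_arm", "body": {
  "series": [
    [0,-0.05,0,0,2.5],
    [0,-0.05,0,0,2.5]
  ]
}}

```text
t: 8.35
tool_pos: [0.4537, 0.0908, 0.0927]
tool_rot: [3.133, -0.236, -0.0]
ft_force: [-0.2, -1.3, -1.4]
grip_width: 0.0293
grasp_force: 40.2
```

Request:
{"method": "jog_arm", "body": {
  "series": [
    [0,0.1,0,0,2.5],
    [0.1,0.2,0,0,2.5],
    [0.1,0.2,0,0,2.5]
  ]
}}

```text
t: 8.65
tool_pos: [0.4546, 0.0886, 0.0927]
tool_rot: [-3.133, 0.236, -0.0]
ft_force: [-0.1, 1.0, -1.4]
grip_width: 0.0298
grasp_force: 40.2
```

Request:
{"method": "jog_arm", "body": {
  "series": [
    [0.05,0,0,0,2.5],
    [0.05,0,0,0,2.5]
  ]
}}

```text
t: 8.85
tool_pos: [0.4549, 0.0887, 0.0926]
tool_rot: [3.133, -0.236, -0.0]
ft_force: [0.2, 0.4, -1.3]
grip_width: 0.0297
grasp_force: 40.2
```

Request:
{"method": "jog_arm", "body": {
  "series": [
    [0.05,0,0,0,2.5],
    [0.05,0,0,0,2.5]
  ]
}}

```text
t: 9.05
tool_pos: [0.4551, 0.0887, 0.0926]
tool_rot: [3.133, -0.236, -0.001]
ft_force: [-3.4, 1.2, -0.6]
grip_width: 0.0296
grasp_force: 40.3
```

Request:
{"method": "jog_arm", "body": {
  "series": [
    [-0.15,0,0,0,2.5],
    [-0.35,0,0,0,2.5],
    [-0.35,0,0,0,2.5]
  ]
}}

```text
t: 9.35
tool_pos: [0.4518, 0.0892, 0.0927]
tool_rot: [-3.133, 0.236, -0.0]
ft_force: [-0.7, 0.9, -2.5]
grip_width: 0.0294
grasp_force: 40.3
```

Request:
{"method": "jog_arm", "body": {
  "series": [
    [-0.05,0,0,0,2.5],
    [-0.05,0,0,0,2.5]
  ]
}}

```text
t: 9.55
tool_pos: [0.4515, 0.0893, 0.0927]
tool_rot: [-3.133, 0.236, -0.0]
ft_force: [-0.4, -0.1, -1.3]
grip_width: 0.0293
grasp_force: 40.3
```

Request:
{"method": "jog_arm", "body": {
  "series": [
    [-0.05,0,0,0,2.5],
    [-0.05,0,0,0,2.5]
  ]
}}

```text
t: 9.75
tool_pos: [0.451, 0.0893, 0.0927]
tool_rot: [-3.133, 0.236, -0.0]
ft_force: [0.5, -0.1, -1.4]
grip_width: 0.0295
grasp_force: 40.3
```

The hole walls put the centre of hole 1 at TCP (0.4529, 0.0889). Hole 2 should then be at (0.4970, 0.0980). I centre the stem, lift it and move across.

Request:
{"method": "jog_arm", "body": {
  "series": [
    [0.2,0,0,0,2.5],
    [0.2,0,-0.8,0,2.5],
    [0.2,0,-1.8,0,2.5],
    [0.2,0,-2.8,0,2.5],
    [0.2,0,-2.8,0,2.5]
  ]
}}

```text
t: 10.25
tool_pos: [0.4537, 0.0892, 0.1223]
tool_rot: [-3.132, 0.236, -0.004]
ft_force: [0.0, 0.3, -2.0]
grip_width: 0.0297
grasp_force: 40.2
```

```bash
python3 - <<'E'
from h import *
go(.4970,.0980,.118,-.15)
E
```

```text
t 10.25 pos [0.4537 0.0892 0.1223] head -0.15 w 0.0297 f [ 0.02  0.29 -1.99] tiltz [ 0.002  0.001 -1.   ]
row [ 4.15 -1.52  0.44] turn -0.0
```

Request:
{"method": "jog_arm", "body": {
  "series": [
    [1,-0.4,0,0,2.5],
    [2.1,-0.8,0,0,2.5],
    [3.2,-1.2,0,0,2.5],
    [4.15,-1.52,0.2,0,2.5],
    [4.15,-1.52,0.2,0,2.5]
  ]
}}

```text
t: 10.75
tool_pos: [0.4975, 0.0981, 0.1181]
tool_rot: [-3.133, 0.236, 0.0]
ft_force: [-0.2, -0.2, -1.5]
grip_width: 0.0299
grasp_force: 40.2
```

Request:
{"method": "jog_arm", "body": {
  "series": [
    [0,0,0,0,2.5],
    [0,0,0,0,2.5]
  ]
}}

```text
t: 10.95
tool_pos: [0.4958, 0.0977, 0.1185]
tool_rot: [3.132, -0.236, -0.001]
ft_force: [0.9, 0.5, -1.8]
grip_width: 0.0298
grasp_force: 40.2
```

```bash
python3 - <<'E'
from h import *
go(.4970,.0980,.113,-.15)
E
```

```text
t 10.95 pos [0.4958 0.0977 0.1185] head -0.15 w 0.0298 f [ 0.91  0.46 -1.76] tiltz [-0.001 -0.    -1.   ]
row [ 0.12 -0.05  0.55] turn -0.0
```

Request:
{"method": "jog_arm", "body": {
  "series": [
    [0.1,-0.03,0,0,2.5],
    [0.1,-0.03,0.3,0,2.5],
    [0.1,-0.03,0.55,0,2.5],
    [0.1,-0.03,0.55,0,2.5],
    [0.1,-0.03,0.55,0,2.5]
  ]
}}

```text
t: 11.45
tool_pos: [0.4972, 0.098, 0.1131]
tool_rot: [3.133, -0.236, -0.0]
ft_force: [-0.2, 0.6, -1.7]
grip_width: 0.0295
grasp_force: 40.2
```

Request:
{"method": "jog_arm", "body": {
  "series": [
    [0,0,0.05,0,2.5],
    [0,0,0.1,0,2.5],
    [0,0,0.1,0,2.5]
  ]
}}

```text
t: 11.75
tool_pos: [0.4973, 0.098, 0.1121]
tool_rot: [-3.133, 0.236, 0.0]
ft_force: [-0.3, -0.0, -1.6]
grip_width: 0.0295
grasp_force: 40.2
```

Request:
{"method": "jog_arm", "body": {
  "series": [
    [0,0,0.05,0,2.5],
    [0,0,0.1,0,2.5],
    [0,0,0.1,0,2.5]
  ]
}}

```text
t: 12.05
tool_pos: [0.4973, 0.098, 0.1111]
tool_rot: [3.133, -0.236, -0.0]
ft_force: [-0.1, 0.4, -1.7]
grip_width: 0.0294
grasp_force: 40.2
```

Request:
{"method": "jog_arm", "body": {
  "series": [
    [0,0,0.05,0,2.5],
    [0,0,0.1,0,2.5],
    [0,0,0.1,0,2.5]
  ]
}}

```text
t: 12.35
tool_pos: [0.4972, 0.098, 0.1101]
tool_rot: [3.133, -0.236, -0.0]
ft_force: [-0.4, 0.2, -0.8]
grip_width: 0.0297
grasp_force: 40.2
```

Tip height is about 0.054 m, already below the mouth without load.

Request:
{"method": "jog_arm", "body": {
  "series": [
    [0,0,0.1,0,2.5],
    [0,0,0.2,0,2.5],
    [0,0,0.2,0,2.5]
  ]
}}

```text
t: 12.65
tool_pos: [0.4972, 0.098, 0.108]
tool_rot: [3.133, -0.236, -0.0]
ft_force: [-0.8, 0.7, -1.8]
grip_width: 0.0296
grasp_force: 40.2
```

Request:
{"method": "jog_arm", "body": {
  "series": [
    [0,0,0.1,0,2.5],
    [0,0,0.2,0,2.5],
    [0,0,0.2,0,2.5]
  ]
}}

```text
t: 12.95
tool_pos: [0.4972, 0.098, 0.106]
tool_rot: [3.133, -0.236, -0.0]
ft_force: [0.2, 0.4, -2.7]
grip_width: 0.0297
grasp_force: 40.2
```

Request:
{"method": "jog_arm", "body": {
  "series": [
    [0,0,0.2,0,2.5],
    [0,0,0.4,0,2.5],
    [0,0,0.5,0,2.5],
    [0,0,0.6,0,2.5],
    [0,0,0.6,0,2.5]
  ]
}}

```text
t: 13.45
tool_pos: [0.4972, 0.098, 0.1]
tool_rot: [3.133, -0.236, -0.0]
ft_force: [-0.0, 1.3, -1.2]
grip_width: 0.0294
grasp_force: 40.2
```

Request:
{"method": "jog_arm", "body": {
  "series": [
    [0,0,0.2,0,2.5],
    [0,0,0.4,0,2.5],
    [0,0,0.6,0,2.5],
    [0,0,0.6,0,2.5]
  ]
}}

```text
t: 13.85
tool_pos: [0.4971, 0.098, 0.0939]
tool_rot: [3.133, -0.236, -0.001]
ft_force: [-1.0, -0.0, -1.7]
grip_width: 0.0296
grasp_force: 40.2
```

Hole 2 is passed. Next is hole 3, at about (0.5412, 0.1071).

Request:
{"method": "jog_arm", "body": {
  "series": [
    [0,0,-0.6,0,2.5],
    [0,0,-1.5,0,2.5],
    [0,0,-2.6,0,2.5],
    [0,0,-2.6,0,2.5],
    [0,0,-2.6,0,2.5]
  ]
}}

```text
t: 14.35
tool_pos: [0.4976, 0.098, 0.1207]
tool_rot: [-3.132, 0.236, -0.002]
ft_force: [-0.8, 0.7, -1.1]
grip_width: 0.0297
grasp_force: 40.2
```

```bash
python3 - <<'E'
from h import *
go(.5412,.1071,.118,-.15)
E
```

```text
t 14.35 pos [0.4976 0.098  0.1207] head -0.15 w 0.0297 f [-0.85  0.68 -1.09] tiltz [ 0.001  0.    -1.   ]
row [ 4.18 -1.55  0.28] turn -0.0
```

Request:
{"method": "jog_arm", "body": {
  "series": [
    [1,-0.4,0,0,2.5],
    [2.1,-0.8,0,0,2.5],
    [3.2,-1.2,0,0,2.5],
    [4.2,-1.56,0,0,2.5],
    [4.2,-1.56,0.2,0,2.5]
  ]
}}

```text
t: 14.85
tool_pos: [0.5427, 0.1075, 0.1179]
tool_rot: [-3.132, 0.236, -0.001]
ft_force: [-0.1, -0.2, -1.2]
grip_width: 0.0295
grasp_force: 40.2
```

Request:
{"method": "jog_arm", "body": {
  "series": [
    [0,0,0,0,2.5],
    [0,0,0,0,2.5],
    [0,0,0,0,2.5],
    [0,0,0,0,2.5]
  ]
}}

```text
t: 15.25
tool_pos: [0.541, 0.1071, 0.1183]
tool_rot: [-3.133, 0.236, 0.0]
ft_force: [0.3, 0.3, -1.3]
grip_width: 0.0296
grasp_force: 40.2
```

```bash
python3 - <<'E'
from h import *
go(.5412,.1071,.113,-.15)
E
```

```text
t 15.25 pos [0.541  0.1071 0.1183] head -0.15 w 0.0296 f [ 0.32  0.26 -1.28] tiltz [-0.  0. -1.]
row [ 0.02 -0.    0.53] turn -0.0
```

Request:
{"method": "jog_arm", "body": {
  "series": [
    [0,0,0.2,0,2.5],
    [0,0,0.4,0,2.5],
    [0,0,0.5,0,2.5],
    [0,0,0.5,0,2.5]
  ]
}}

```text
t: 15.65
tool_pos: [0.541, 0.1071, 0.1129]
tool_rot: [3.133, -0.236, -0.001]
ft_force: [0.3, 0.4, -1.6]
grip_width: 0.0298
grasp_force: 40.2
```

Request:
{"method": "jog_arm", "body": {
  "series": [
    [0,0,0.05,0,2.5],
    [0,0,0.1,0,2.5],
    [0,0,0.1,0,2.5]
  ]
}}

```text
t: 15.95
tool_pos: [0.5411, 0.1071, 0.1121]
tool_rot: [-3.133, 0.236, 0.0]
ft_force: [-0.3, -0.5, -1.3]
grip_width: 0.0294
grasp_force: 40.2
```

Request:
{"method": "jog_arm", "body": {
  "series": [
    [0,0,0.05,0,2.5],
    [0,0,0.05,0,2.5]
  ]
}}

```text
t: 16.15
tool_pos: [0.5412, 0.1071, 0.1117]
tool_rot: [-3.133, 0.236, -0.0]
ft_force: [-0.5, 0.3, -0.7]
grip_width: 0.0298
grasp_force: 40.2
```

Request:
{"method": "jog_arm", "body": {
  "series": [
    [0,0,0.05,0,2.5],
    [0,0,0.05,0,2.5]
  ]
}}

```text
t: 16.35
tool_pos: [0.5412, 0.1072, 0.1112]
tool_rot: [-3.133, 0.236, -0.0]
ft_force: [-0.2, -0.2, -0.2]
grip_width: 0.0297
grasp_force: 40.4
```

Request:
{"method": "jog_arm", "body": {
  "series": [
    [0,0,0.03,0,2.5],
    [0,0,0.03,0,2.5]
  ]
}}

```text
t: 16.55
tool_pos: [0.5412, 0.1072, 0.111]
tool_rot: [-3.133, 0.236, -0.0]
ft_force: [-0.6, 0.2, 2.0]
grip_width: 0.0296
grasp_force: 40.5
```

Request:
{"method": "jog_arm", "body": {
  "series": [
    [0,0,0.03,0,2.5],
    [0,0,0.03,0,2.5]
  ]
}}

```text
t: 16.75
tool_pos: [0.5412, 0.1072, 0.1107]
tool_rot: [-3.133, 0.236, -0.0]
ft_force: [-1.4, 0.4, 3.3]
grip_width: 0.0294
grasp_force: 40.8
```

Request:
{"method": "jog_arm", "body": {
  "series": [
    [0,0,0.02,0,2.5],
    [0,0,0.02,0,2.5],
    [0,0,0.02,0,2.5]
  ]
}}

```text
t: 17.05
tool_pos: [0.5412, 0.1072, 0.1105]
tool_rot: [-3.133, 0.236, -0.0]
ft_force: [-1.1, 0.5, 6.2]
grip_width: 0.0294
grasp_force: 41.0
```

Request:
{"method": "jog_arm", "body": {
  "series": [
    [0,0,-0.2,0,2.5],
    [0,0,-0.7,0,2.5],
    [0,0,-0.9,0,2.5],
    [0,0,-0.9,0,2.5]
  ]
}}

```text
t: 17.45
tool_pos: [0.5413, 0.1071, 0.1197]
tool_rot: [-3.133, 0.236, -0.001]
ft_force: [-0.2, -0.3, -1.5]
grip_width: 0.0293
grasp_force: 40.3
```

```bash
python3 - <<'E'
from h import *
go(.4971,.0980,.118,-.15)
E
```

```text
t 17.45 pos [0.5413 0.1071 0.1197] head -0.15 w 0.0293 f [-0.21 -0.34 -1.47] tiltz [ 0.001  0.    -1.   ]
row [-4.24  1.56  0.17] turn -0.0
```

The stem stopped at the mouth of hole 3 with about 7.5 N, so it is 13 mm. Back to hole 2.

Request:
{"method": "jog_arm", "body": {
  "series": [
    [-1,0.4,0,0,2.5],
    [-2.1,0.8,0,0,2.5],
    [-3.2,1.2,0,0,2.5],
    [-4.24,1.56,0,0,2.5],
    [-4.24,1.56,0.1,0,2.5]
  ]
}}

```text
t: 17.95
tool_pos: [0.4955, 0.0977, 0.1185]
tool_rot: [3.132, -0.236, -0.001]
ft_force: [0.3, -1.1, -1.0]
grip_width: 0.0295
grasp_force: 40.3
```

Request:
{"method": "jog_arm", "body": {
  "series": [
    [0,0,0,0,2.5],
    [0,0,0,0,2.5],
    [0,0,0,0,2.5],
    [0,0,0,0,2.5]
  ]
}}

```text
t: 18.35
tool_pos: [0.4971, 0.0981, 0.1183]
tool_rot: [-3.133, 0.236, -0.0]
ft_force: [-1.4, 0.4, -0.9]
grip_width: 0.0291
grasp_force: 40.3
```

```bash
python3 - <<'E'
from h import *
go(.4972,.0980,.113,-.15)
E
```

```text
t 18.35 pos [0.4971 0.0981 0.1183] head -0.15 w 0.0291 f [-1.39  0.39 -0.87] tiltz [ 0.  0. -1.]
row [0.01 0.01 0.53] turn -0.0
```

Request:
{"method": "jog_arm", "body": {
  "series": [
    [0,0,0.2,0,2.5],
    [0,0,0.4,0,2.5],
    [0,0,0.5,0,2.5],
    [0,0,0.6,0,2.5],
    [0,0,0.65,0,2.5]
  ]
}}

```text
t: 18.85
tool_pos: [0.4969, 0.0981, 0.1117]
tool_rot: [3.133, -0.236, -0.0]
ft_force: [1.1, 0.1, -1.5]
grip_width: 0.0298
grasp_force: 40.3
```

Request:
{"method": "jog_arm", "body": {
  "series": [
    [0,0,0.1,0,2.5],
    [0,0,0.15,0,2.5],
    [0,0,0.15,0,2.5]
  ]
}}

```text
t: 19.15
tool_pos: [0.4969, 0.098, 0.1103]
tool_rot: [3.133, -0.236, -0.0]
ft_force: [-0.2, 0.3, -1.2]
grip_width: 0.0296
grasp_force: 40.3
```

Request:
{"method": "jog_arm", "body": {
  "series": [
    [0,0,0.1,0,2.5],
    [0,0,0.2,0,2.5],
    [0,0,0.3,0,2.5],
    [0,0,0.4,0,2.5]
  ]
}}

```text
t: 19.55
tool_pos: [0.4969, 0.0981, 0.1063]
tool_rot: [-3.133, 0.236, 0.0]
ft_force: [-0.2, 0.3, -1.7]
grip_width: 0.0297
grasp_force: 40.3
```

Request:
{"method": "jog_arm", "body": {
  "series": [
    [0,0,0.3,0,2.5],
    [0,0,0.6,0,2.5],
    [0,0,0.9,0,2.5],
    [0,0,1.2,0,2.5],
    [0,0,1.2,0,2.5]
  ]
}}

```text
t: 20.05
tool_pos: [0.4967, 0.098, 0.0939]
tool_rot: [3.133, -0.236, -0.001]
ft_force: [-0.5, 0.2, -1.0]
grip_width: 0.0295
grasp_force: 40.3
```

Request:
{"method": "jog_arm", "body": {
  "series": [
    [0,0,0.4,0,2.5],
    [0,0,0.8,0,2.5],
    [0,0,1.2,0,2.5],
    [0,0,1.6,0,2.5],
    [0,0,1.7,0,2.5]
  ]
}}

```text
t: 20.55
tool_pos: [0.4966, 0.098, 0.0768]
tool_rot: [3.133, -0.236, -0.001]
ft_force: [-0.2, -0.2, -1.6]
grip_width: 0.0296
grasp_force: 40.3
```

Request:
{"method": "jog_arm", "body": {
  "series": [
    [0,0,0.05,0,2.5],
    [0,0,0.1,0,2.5],
    [0,0,0.15,0,2.5],
    [0,0,0.15,0,2.5]
  ]
}}

```text
t: 20.95
tool_pos: [0.497, 0.0981, 0.0759]
tool_rot: [-3.133, 0.236, -0.0]
ft_force: [-0.5, -0.5, -1.5]
grip_width: 0.0294
grasp_force: 40.3
```

Request:
{"method": "jog_arm", "body": {
  "series": [
    [0,0,0.05,0,2.5],
    [0,0,0.05,0,2.5]
  ]
}}

```text
t: 21.15
tool_pos: [0.4969, 0.098, 0.0754]
tool_rot: [-3.133, 0.236, -0.0]
ft_force: [-0.5, -0.2, -1.4]
grip_width: 0.0296
grasp_force: 40.3
```

Request:
{"method": "jog_arm", "body": {
  "series": [
    [0,0,0.05,0,2.5],
    [0,0,0.05,0,2.5]
  ]
}}

```text
t: 21.35
tool_pos: [0.4969, 0.0981, 0.0748]
tool_rot: [-3.133, 0.236, 0.0]
ft_force: [-0.2, 0.9, -1.5]
grip_width: 0.0292
grasp_force: 40.3
```

Request:
{"method": "jog_arm", "body": {
  "series": [
    [0,0,0.05,0,2.5],
    [0,0,0.05,0,2.5]
  ]
}}

```text
t: 21.55
tool_pos: [0.4969, 0.0981, 0.0743]
tool_rot: [-3.133, 0.236, 0.0]
ft_force: [-0.6, 0.6, -2.3]
grip_width: 0.0294
grasp_force: 40.3
```

Request:
{"method": "jog_arm", "body": {
  "series": [
    [0,0,0.03,0,2.5],
    [0,0,0.03,0,2.5]
  ]
}}

```text
t: 21.75
tool_pos: [0.4969, 0.098, 0.0741]
tool_rot: [-3.133, 0.236, -0.0]
ft_force: [0.5, 0.2, -0.9]
grip_width: 0.0295
grasp_force: 40.3
```

Request:
{"method": "jog_arm", "body": {
  "series": [
    [0,0,0.04,0,2.5],
    [0,0,0.04,0,2.5]
  ]
}}

```text
t: 21.95
tool_pos: [0.4969, 0.098, 0.0737]
tool_rot: [-3.133, 0.236, -0.0]
ft_force: [-0.7, 0.2, 1.2]
grip_width: 0.0298
grasp_force: 40.6
```

Request:
{"method": "jog_arm", "body": {
  "series": [
    [0,0,0.03,0,2.5],
    [0,0,0.03,0,2.5]
  ]
}}

```text
t: 22.15
tool_pos: [0.4969, 0.098, 0.0735]
tool_rot: [-3.133, 0.236, -0.0]
ft_force: [-1.6, -0.5, 4.8]
grip_width: 0.029
grasp_force: 40.9
```

Shoulder seated. I ease off slightly and release.

Request:
{"method": "jog_arm", "body": {
  "series": [
    [0,0,-0.04,0,2.5],
    [0,0,-0.04,0,3.2],
    [0,0,-0.04,0,3.8],
    [0,0,-0.04,0,4.6],
    [0,0,-0.04,0,5.5]
  ]
}}

```text
t: 22.65
tool_pos: [0.4969, 0.098, 0.0737]
tool_rot: [3.133, -0.236, -0.0]
ft_force: [-0.2, -0.1, 0.6]
grip_width: 0.0547
grasp_force: 0.0
```

Request:
{"method": "jog_arm", "body": {
  "series": [
    [0,0,0,0,6.5],
    [0,0,0,0,7.5],
    [0,0,0,0,7.5],
    [0,0,0,0,7.5]
  ]
}}

```text
t: 23.05
tool_pos: [0.4969, 0.0981, 0.0738]
tool_rot: [-3.133, 0.236, 0.0]
ft_force: [-0.9, -1.0, -0.1]
grip_width: 0.075
grasp_force: 0.0
```

Request:
{"method": "jog_arm", "body": {
  "series": [
    [0,0,-1,0,7.5],
    [0,0,-3,0,7.5],
    [0,0,-6,0,7.5],
    [0,0,-9,0,7.5],
    [0,0,-12,0,7.5]
  ]
}}

```text
t: 23.55
tool_pos: [0.4967, 0.098, 0.1957]
tool_rot: [-3.133, 0.236, -0.0]
ft_force: [0.1, -0.2, -0.3]
grip_width: 0.075
grasp_force: 0.0
```

Request:
{"method": "jog_arm", "body": {
  "series": [
    [-2,4,0,0,7.5],
    [-3,8,0,0,7.5],
    [-4,12,0,0,7.5],
    [-4,14,0,0,7.5],
    [-4,14,0,0,7.5]
  ]
}}

```text
t: 24.05
tool_pos: [0.4358, -0.037, 0.1946]
tool_rot: [3.132, -0.242, 0.001]
ft_force: [0.2, 0.6, -0.8]
grip_width: 0.0749
grasp_force: 0.0
```

```bash
python3 - <<'E'
from h import *
go(.4969,.098,.2)
t=robot.grab_frame('top')[:,:,::-1].copy();s=robot.grab_frame('side')[:,:,::-1].copy()
cv2.imwrite('pics/d.png',np.hstack([crop('',195,150,80,90,6,s),crop('',215,160,53,90,6,t)]))
E
```

```text
t 24.05 pos [ 0.4358 -0.037   0.1946] head -0.154 w 0.0749 f [ 0.22  0.6  -0.78] tiltz [ 0.001 -0.001 -1.   ]
row [  3.97 -14.28  -0.54] turn None
```

View pics/d.png

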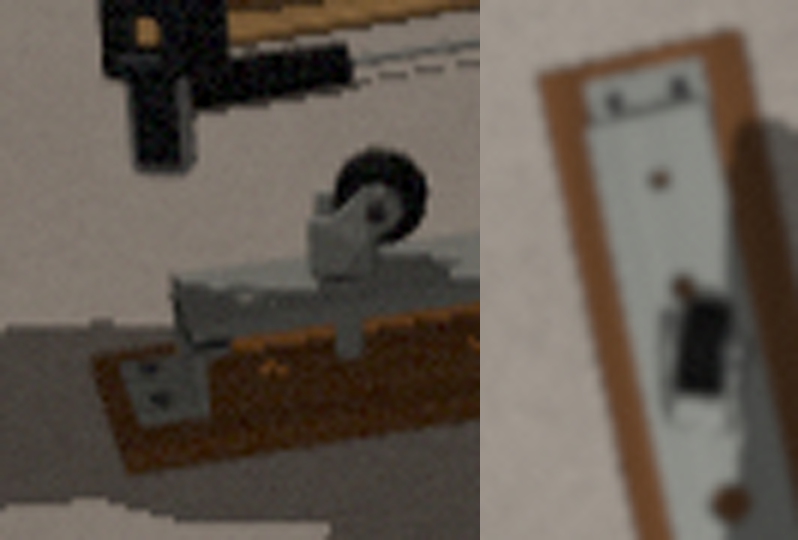

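The castor stands upright in hole 2, with its shoulder on the bar at (340,275) and its stem out underneath at (348,340). The gripper is clear.

```bash
python3 -c "
from bench import robot
print(robot.finish_job())"
```

```text
the job is handed in; nothing more can be done
None
```

The lone castor has a 13 mm stem: it passed holes 1 and 2 and stopped at hole 3 under about 7.5 N. I left it upright and let go, shoulder down in hole 2, and handed the job in; no verdict came back.

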